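# Put the sample tins back on their own balances

## Task

First put the tested tin with the green lid into the sloped green lane, so that it comes to rest against the stop at the low end. Then swap the red, blue and yellow tins so that each stands upright and wholly inside the pan of its own colour, parking a tin in the middle of the freed grey rest on the way. Never set a tin down on the bench, and leave the glass beaker alone.

Things in the scene. Friction and masses are not known exactly. Their poses are not given: they have to be found in the camera images.
- red_tin: sample tin, an aluminium cylinder with a red lid and a white paper band, 52 mm diameter, 64 mm tall, about 0.22 kg. Origin: centre of its underside, z up along its axis. At the start it stands on the blue balance's pan.
- blue_tin: sample tin, an aluminium cylinder with a blue lid and a white paper band, 52 mm diameter, 64 mm tall, about 0.22 kg. Origin: centre of its underside, z up along its axis. At the start it stands on the yellow balance's pan.
- yellow_tin: sample tin, an aluminium cylinder with a yellow lid and a white paper band, 52 mm diameter, 64 mm tall, about 0.22 kg. Origin: centre of its underside, z up along its axis. At the start it stands on the red balance's pan.
- green_tin: sample tin, an aluminium cylinder with a green lid and a white paper band, 52 mm diameter, 64 mm tall, about 0.22 kg. Origin: centre of its underside, z up along its axis. The tested one; at the start it stands on the grey parking rest.
- red_balance: pocket balance fixed to the bench, a white block 90 x 110 x 25 mm high (x, y, z) with a red round pan, 76 mm diameter, flush in the middle of its flat top: the place of the red tin. Origin: centre of its underside, so the pan's centre is 25 mm above it.
- blue_balance: pocket balance fixed to the bench, a white block 90 x 110 x 25 mm high (x, y, z) with a blue round pan, 76 mm diameter, flush in the middle of its flat top: the place of the blue tin. Origin: centre of its underside, so the pan's centre is 25 mm above it.
- yellow_balance: pocket balance fixed to the bench, a white block 90 x 110 x 25 mm high (x, y, z) with a yellow round pan, 76 mm diameter, flush in the middle of its flat top: the place of the yellow tin. Origin: centre of its underside, so the pan's centre is 25 mm above it.
- parking_rest: grey block fixed to the bench, 90 x 110 x 25 mm high, with a black rubber disc of 76 mm diameter flush in the middle of its flat top: the parking place. Origin: centre of its underside, so its top is 25 mm above it. It and the balances stand at least 125 mm apart, centre to centre.
- lane: sloped lane, 88 mm wide, on one side. Free rollers slope 12 deg down along its own +x (away from the robot) to a stop plate; a tin let go at x = -88 mm slides there and rests leaning, underside centre at x 102, z 33 mm. Origin: bench height, under the middle; z up. Track height z = 55 mm - 0.2126 x, from x -150 to 127. Green rails 76 mm apart, 10 mm above the track; stop 34 mm above it.
- beaker: empty glass beaker, a bystander beyond the balances, 64 mm diameter, 90 mm tall. Origin: centre of its underside. Other bystanders, not listed: a brass block 30 mm high near the beaker, and a fixed wooden strip cutter, 280 x 130 mm, up to 70 mm high, on the side of the bench across from the lane.
There are look-alikes about, which are no part of the job. What is shaped like the green_tin but black or pink is not meant.

How it is judged:
On the way, in this order (a step that is already met when the one before it is completed fails the run):
1. the green tin rests, let go, against the stop of the lane (x of green_tin in the frame of lane between 0.092 and 0.112 m and y of green_tin in the frame of lane between -0.016 and 0.016 m and z of green_tin in the frame of lane between 0.026 and 0.041 m and angle between green_tin's own z axis and vertical below 0.3 rad and linear speed of green_tin below 0.02 m/s and contact force between the fingers and green_tin below 0.1 N), for 0.2 s.
2. the red, blue or yellow tin stands, let go, on the grey parking rest (((horizontal distance between red_tin and parking_rest below 0.02 m and z of red_tin in the frame of parking_rest between 0.021 and 0.029 m and angle between red_tin's own z axis and vertical below 0.1 rad and linear speed of red_tin below 0.02 m/s and contact force between the fingers and red_tin below 0.1 N) or (horizontal distance between blue_tin and parking_rest below 0.02 m and z of blue_tin in the frame of parking_rest between 0.021 and 0.029 m and angle between blue_tin's own z axis and vertical below 0.1 rad and linear speed of blue_tin below 0.02 m/s and contact force between the fingers and blue_tin below 0.1 N) or (horizontal distance between yellow_tin and parking_rest below 0.02 m and z of yellow_tin in the frame of parking_rest between 0.021 and 0.029 m and angle between yellow_tin's own z axis and vertical below 0.1 rad and linear speed of yellow_tin below 0.02 m/s and contact force between the fingers and yellow_tin below 0.1 N))), for 0.2 s.
At the end, for the whole second after the job is handed in: The red, blue and yellow tins stand upright (within 0.1 rad) on the balances of their own colours, each within 13 mm of the pan's centre, the green tin lies in the lane against its low stop (within about 10 mm), all released and at rest (all of step 1 and horizontal distance between red_tin and red_balance below 0.013 m and z of red_tin in the frame of red_balance between 0.021 and 0.029 m and angle between each of red_tin, blue_tin, yellow_tin's own z axis and vertical below 0.1 rad and linear speed of each of red_tin, blue_tin, yellow_tin below 0.02 m/s and contact force between the fingers and red_tin below 0.1 N and horizontal distance between blue_tin and blue_balance below 0.013 m and z of blue_tin in the frame of blue_balance between 0.021 and 0.029 m and contact force between the fingers and blue_tin below 0.1 N and horizontal distance between yellow_tin and yellow_balance below 0.013 m and z of yellow_tin in the frame of yellow_balance between 0.021 and 0.029 m and contact force between the fingers and yellow_tin below 0.1 N); the robot touches nothing.
It fails at once if a tin is set down on the bench (height (world z) of any of red_tin, blue_tin, yellow_tin, green_tin below 0.012 m).
It fails at once if the beaker is pushed more than 30 mm or tipped (distance of beaker from where it was at the start of the episode above 0.03 m or angle between beaker's own z axis and vertical above 0.3 rad).
It also fails if it takes over 106 s, if anything falls off the work surface, if the arm or the gripper's body presses on something with over 40 N, if the wrist force passes 120 N, or if a joint passes its speed limit or range.

## Robot

A 7-joint arm with a two-finger parallel gripper is mounted at the origin on the work surface. World frame = base frame: x ahead of the robot, y to its left, z up, the work surface at z = 0. Lengths are in m, angles in rad, forces in N, time in s.
With the tool pointing down it reaches from about 0.4 to 0.9 m from the base axis. Payload 5.5 kg.
Tool frame: the origin (TCP) lies midway between the tips of the shut fingers; the grasp point (between the pads) lies 19 mm behind it; z points along the fingers, x is the direction in which the jaws open and shut, and the axes are right-handed (so a half turn about z gives the same grasp; the last joint's range is limited). The gripper opens to 85 mm and grips with 20 to 120 N. Pads are 22 mm wide; open, the fingers measure 114 mm over their backs; the gripper's body (76 mm by 85 mm) begins 54 mm behind the grasp point. The pads swing forward as they close: fully open they stand 13 mm farther back than shut.
Start: joints at [1.399, 0.501, -0.427, 1.55, 0.221, 1.138, -0.21], TCP at [0.274, -0.59, 0.231] pointing down, gripper open.
Joint ranges: [-2.88, 2.88], [-0.31, 2.03], [-1.54, 1.56], [0.2, 2.42], [-1.41, 4.55], [0.19, 2.02], [-2.57, 2.57]. Speed limits (rad/s): [2.57, 2.57, 3.14, 3.14, 3.14, 3.14, 3.14].

## Interface

Orientations are given as a unit quaternion [x, y, z, w].
In Python, from workcell import env, monitor, viewer, workorder, spotter gives the robot as it stands. Calls block until the motion is done:
- env.move_to(position, orientation): joint-space move of the TCP to a pose.
- env.move_linear(position, orientation=None, velocity=0.15, force_limit=None): straight line of the TCP; orientation=None keeps the orientation; velocity is the mean speed in m/s. With force_limit (N) it stops when the force on the tool has changed by that much, and returns True; else False.
- env.move_joints(angles): joint-space move.
- env.grip(opening, effort=None): finger opening in m; effort is the grip in N (None keeps the last); returns when the fingers have stopped.
- env.hold(seconds).
- env.ik(position, orientation): joint angles nearest the present ones, or None.
- monitor.read_state(): the state.
- viewer.get_image(name): name is "side" or "top"; returns (picture, depth): 420x560x3 uint8, red, green, blue; 420x560 float32, m along the optical axis (not along the pixel's ray), 0 where there is no reading.
- viewer.camera_params(name): a dict with "intrinsics" (3x3 intrinsics, pixels), "eye" and "orientation" of the camera in the world. Camera axes: x right, y down, z forward; pixel columns grow to the right and rows downward; lengths in m; the calibration is good to about 2 mm. A picture is of the moment at which its call begins. camera_params takes no time and is no camera call.
A pose or a line that the arm cannot do raises env.MotionError and nothing moves.
- workorder.hand_in(): hands the job in, once; it reports no verdict.
Trained networks look in the newest picture that a camera, given by its name, has taken for a name from the list of things; names that differ only in an ending like _2 or _b are one class to them, and where a whole thing is asked for, a point or a joint stands for the part that bears it (a point fixed in the world has none). Each returns a list of dicts, best first, with "confidence" (0 to 1); they miss things now and then, are a little off and sometimes report something else, mostly with a low value. They report only what shows in the picture. A call takes as long as a camera call. They do not tell look-alikes from the thing itself.
- spotter.boxes_of(camera, query): "position" ([x, y, z] in m, in world coordinates, good to about 4 mm: the middle of the surface that is visible of it).
- spotter.spot_point(camera, query): "position" ([x, y, z] in m, in world coordinates, good to about 4 mm: a listed point, or the origin of a listed thing).
The state is a dict: "time": time; "q": joint angles; "joint_vel": joint speeds; "joint_torque": joint torques, N m; "tcp_pos": TCP position; "orientation": TCP orientation; "ft_force": force on the tool from outside, world axes, zero at the start; "wrist_torque": the same for the moment, N m; "finger_gap": finger opening in m.
Only numpy, scipy, OpenCV 4.12 (cv2) and the standard library are available. Lean on these libraries where they do the work, as an engineer would, in place of code of your own. Each camera call takes 0.05 s, during which the arm holds its last target. There are 200 camera calls.

## Working session

There is one attempt and no reset: what is moved stays moved. The work goes in short steps, each a Python script; the robot and the scene stay as the last script left them, time stands still between calls to the robot, and variables do not carry over. Pictures are saved under pics/ and viewed, about 12 in all and at most 16, crops included, and the job is handed in when it is done.

```bash
ls; mkdir -p pics; python3 - <<'E'
from workcell import env, monitor, viewer, workorder, spotter
import cv2, numpy as np
for n in ("side","top"):
    im,d=viewer.get_image(n); cv2.imwrite(f"pics/{n}0.png",im[:,:,::-1]); np.save(f"{n}_d.npy",d); np.save(f"{n}_i.npy",im)
    p=viewer.camera_params(n); print(n,p)
    for q in ["green_tin","red_tin","blue_tin","yellow_tin","red_balance","blue_balance","yellow_balance","parking_rest","lane","beaker"]:
        print(n,q,[(np.round(r["position"],3).tolist(),round(r["confidence"],2)) for r in spotter.spot_point(n,q)])
print(monitor.read_state())
E
```

```text
pics
side {'intrinsics': array([[386.30060401,   0.        , 283.01423896],
       [  0.        , 386.30060401, 209.67609363],
       [  0.        ,   0.        ,   1.        ]]), 'eye': array([ 0.43949846, -0.70866642,  0.68437602]), 'orientation': array([ 0.90724404, -0.08001051,  0.04586695, -0.4103691 ])}
side green_tin [([0.358, -0.036, 0.001], 0.82), ([0.57, -0.006, 0.0], 0.66), ([0.456, -0.011, 0.001], 0.6), ([0.463, -0.132, 0.023], 0.58), ([0.351, -0.13, 0.001], 0.56)]
side red_tin []
side blue_tin []
side yellow_tin [([0.615, -0.141, 0.026], 0.94), ([0.769, -0.029, -0.004], 0.65)]
side red_balance [([0.62, -0.132, -0.001], 0.86)]
side blue_balance [([0.632, 0.138, -0.0], 0.79)]
side yellow_balance [([0.472, 0.133, 0.002], 0.87)]
side parking_rest [([0.469, -0.134, -0.002], 0.91)]
side lane [([0.482, 0.343, -0.003], 0.66)]
side beaker []
top {'intrinsics': array([[538.60098162,   0.        , 278.72184911],
       [  0.        , 538.60098162, 210.71740137],
       [  0.        ,   0.        ,   1.        ]]), 'eye': array([0.5109854 , 0.01085241, 1.11584044]), 'orientation': a
[... 684 characters left out ...]
ime': 1.1, 'q': array([ 1.39919782,  0.50088517, -0.42703353,  1.55044417,  0.22081204,
        1.13830159, -0.21030758]), 'joint_vel': array([ 0.0010214 , -0.0001081 , -0.00075051,  0.0008159 ,  0.0011047 ,
        0.00165038,  0.00032351]), 'joint_torque': array([ 5.49881825e-04, -5.69397140e+01, -5.81035450e+00, -2.81343019e+01,
        1.29373636e-02,  1.95916466e-03, -1.72515229e-05]), 'tcp_pos': array([ 0.27383802, -0.58947681,  0.23130351]), 'orientation': array([ 8.42996544e-01, -5.37918978e-01,  5.26055903e-06, -1.52748098e-05]), 'ft_force': array([-0.69728497,  0.28771452, -0.87464276]), 'wrist_torque': array([0.02028776, 0.01039521, 0.02151582]), 'finger_gap': 0.08521852860092678}
```

View pics/top0.png

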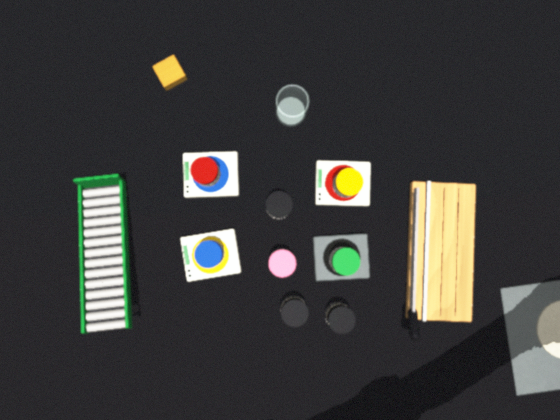

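View pics/side0.png

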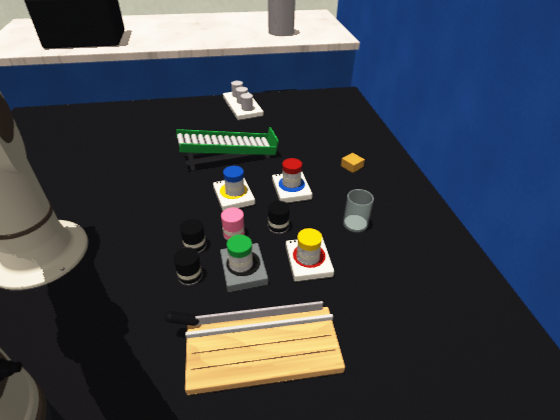

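The top picture shows the green lid at (345,261) on the grey rest. Red stands on the blue pan at (205,171), blue on the yellow pan at (209,254), and yellow on the red pan at (347,181). The lane is at about (103,253), with its stop at the top end, which is +x.

Things that could be taken for the green tin are black at (279,205), (294,311) and (341,318), and pink at (282,263). I choose the one with the green lid at (345,261). Next I take precise measurements and a close crop.

```bash
cat > h.py <<'E'
from workcell import env, monitor, viewer, workorder, spotter
import cv2, numpy as np
from scipy.spatial.transform import Rotation as R
def cloud(n, im=None, d=None):
    if im is None: im,d=viewer.get_image(n)
    p=viewer.camera_params(n); K=p["intrinsics"]
    v,u=np.mgrid[:d.shape[0],:d.shape[1]]
    c=np.stack([(u-K[0,2])/K[0,0]*d,(v-K[1,2])/K[1,1]*d,d],-1)
    return im, c@R.from_quat(p["orientation"]).as_matrix().T+p["eye"], d>0
HUE={"red":[(0,6),(174,180)],"blue":[(105,125)],"yellow":[(24,34)],"green":[(50,80)]}
def lid(im,P,ok,col,zr=(0.083,0.097)):
    """centre of a lid's top face, by colour and height"""
    h=cv2.cvtColor(im,cv2.COLOR_RGB2HSV)
    m=ok&(h[...,1]>130)&(h[...,2]>70)&(P[...,2]>zr[0])&(P[...,2]<zr[1])
    m&=np.any([(h[...,0]>=a)&(h[...,0]<=b) for a,b in HUE[col]],0)
    n,l,s,c=cv2.connectedComponentsWithStats(m.astype(np.uint8))
    if n<2: return None
    k=1+np.argmax(s[1:,4]); q=P[l==k]
    (cx,cy),r=cv2.minEnclosingCircle(q[:,:2].astype(np.float32))
    return np.r_[np.median(q,0),cx,cy,r,len(q)].round(4), c[k].round()
E
python3 - <<'E'
from h import *
im=np.load("top_i.npy"); im,P,ok=cloud("top",im,np.load("top_d.npy"))
for c in HUE: print(c,lid(im,P,ok,c))
z=P[...,2]
for n,(u,v) in dict(blueb=(211,175),yelb=(211,255),redb=(343,183),park=(342,257)).items():
    m=ok&(abs(z-.025)<.007); w=np.zeros_like(m); w[v-35:v+35,u-40:u+40]=1; m&=w
    m=cv2.morphologyEx(m.astype(np.uint8),cv2.MORPH_OPEN,np.ones((3,3)))
    q=P[m>0]; r=cv2.minAreaRect(q[:,:2].astype(np.float32)*1000); print(n,np.round(r[0],1),np.round(r[1],1),round(r[2],1),np.median(q[:,2]).round(4))
h=cv2.cvtColor(im,cv2.COLOR_RGB2HSV)
m=ok&(h[...,0]>45)&(h[...,0]<80)&(h[...,1]>120); m[:,140:]=0; m[:150]=0; m[350:]=0
q=P[m]; r=cv2.minAreaRect(q[:,:2].astype(np.float32)*1000); print("lane",np.round(r[0],1),np.round(r[1],1),round(r[2],1),q.min(0),q.max(0))
c=cv2.resize(im[150:340,250:400],None,fx=3,fy=3,interpolation=2); cv2.imwrite("pics/crop1.png",c[:,:,::-1])
E
```

```text
red (array([6.315e-01, 1.385e-01, 8.950e-02, 6.316e-01, 1.386e-01, 2.580e-02,
       5.590e+02]), array([204., 170.]))
blue (array([4.718e-01, 1.273e-01, 8.930e-02, 4.725e-01, 1.275e-01, 2.550e-02,
       5.500e+02]), array([208., 254.]))
yellow (array([ 6.144e-01, -1.393e-01,  8.980e-02,  6.141e-01, -1.393e-01,
        2.640e-02,  5.770e+02]), array([349., 181.]))
green (array([ 4.620e-01, -1.347e-01,  9.000e-02,  4.618e-01, -1.342e-01,
        2.640e-02,  5.930e+02]), array([346., 261.]))
blueb [632.  134.4] [ 90.1 110.5] 2.9 0.025
yelb [468.2 131. ] [ 89.9 110.1] 10.4 0.0249
redb [ 618.5 -135.7] [110.8  90.6] 89.3 0.0254
park [ 467.4 -134. ] [ 90.  110.2] 4.1 0.0253
lane [469.4 352.8] [321.6 126.1] 7.1 [ 0.30335321  0.2728441  -0.00891161] [0.63295184 0.41968123 0.09973468]
```

View pics/crop1.png

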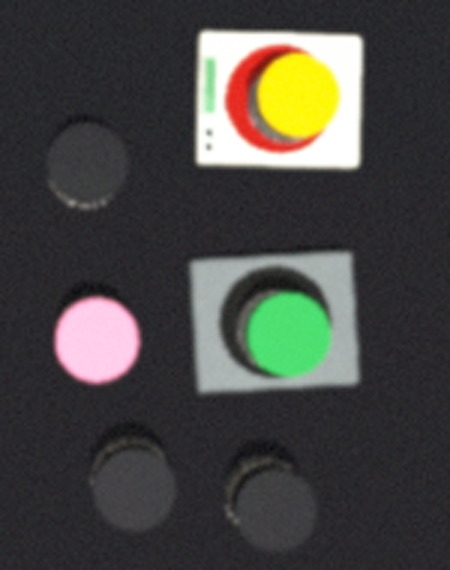

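The crop confirms the choice: the green lid on the grey rest, with the pink and black look-alikes standing on the bench. The tin and pan sizes match the given dimensions within 1 mm. Next is the lane axis.

```bash
python3 - <<'E'
from h import *
im=np.load("top_i.npy"); im,P,ok=cloud("top",im,np.load("top_d.npy"))
x,y,z=P[...,0],P[...,1],P[...,2]
m=ok&(z>.02)&(z<.12)&(y>.26)&(y<.43)&(x>.28)&(x<.66)
q=P[m]; A=np.c_[q[:,:2],np.ones(len(q))]
r=cv2.minAreaRect(q[:,:2].astype(np.float32)*1000); print("all",np.round(r[0],1),np.round(r[1],1),round(r[2],2))
# iteratively fit rollers plane using non-green pixels
h=cv2.cvtColor(im,cv2.COLOR_RGB2HSV); w=m&(h[...,1]<60)&(h[...,2]>120); q=P[w]; A=np.c_[q[:,:2],np.ones(len(q))]
k,*_=np.linalg.lstsq(A,q[:,2],rcond=None); print("rollers plane",k, "yaw",np.degrees(np.arctan2(-k[1],-k[0])),"slope",np.hypot(k[0],k[1]))
for a in np.arange(-3,13,.0+2): pass
yaw=np.radians(r[2]); 
for yd in (r[2],r[2]-90):
    if abs(yd)<45: yaw=np.radians(yd)
ex=np.array([np.cos(yaw),np.sin(yaw)]); ey=np.array([-ex[1],ex[0]])
for nm,s in (("rollers",w),("all",m)):
    a=P[s][:,:2]@ex; b=P[s][:,:2]@ey
    print(nm,"yaw",np.degrees(yaw),"along",np.percentile(a,[0,.5,99.5,100]).round(4),"across",np.percentile(b,[0,1,99,100]).round(4))
a=P[w][:,:2]@ex; b=P[w][:,:2]@ey
bc=[(np.percentile(b[abs(a-t)<.02],1)+np.percentile(b[abs(a-t)<.02],99))/2 for t in np.linspace(a.min()+.02,a.max()-.02,6)]; print("mid across",np.round(bc,4))
# origin along from height: z=.055 on rollers
a0=(np.mean(P[w][:,2])-.055)/.2126+a.mean(); b0=(np.percentile(b,1)+np.percentile(b,99))/2
print("origin by height",a0*ex+b0*ey, a0,b0)
E
```

```text
all [472.5 335.6] [298.6  90.5] 7.27
rollers plane [-0.20917199 -0.04078121  0.16599832] yaw 11.03227578715611 slope 0.21311037012757492
rollers yaw 7.271124839782714 along [0.3639 0.3658 0.6386 0.6401] across [0.2335 0.2381 0.3111 0.3131]
all yaw 7.271124839782714 along [0.3619 0.3658 0.6585 0.6605] across [0.2279 0.2286 0.3159 0.3183]
mid across [0.2746 0.2739 0.2749 0.2748 0.2735 0.275 ]
origin by height [0.46509304 0.33618623] 0.5039022408399346 0.27461837223155816
```

The lane frame comes out at yaw 7.3°, with its origin near (0.474, 0.337). Now I do the green pick and place.

```bash
cat >> h.py <<'E'
H=0.018; UP=0.22                     # TCP above a held tin's underside; TCP travel height
def quat(a, n=(0,0,1)):
    """tool z = -n, tool x (jaws) along heading a"""
    z=-np.array(n,float); x=np.array([np.cos(a),np.sin(a),0]); x-=z*(x@z); x/=np.linalg.norm(x)
    return R.from_matrix(np.c_[x,np.cross(z,x),z]).as_quat()
A=-np.pi/2
YAW=np.radians(7.27); EX=np.array([np.cos(YAW),np.sin(YAW),0]); EY=np.array([-np.sin(YAW),np.cos(YAW),0])
LANE=.513*EX+.274*EY
def pick(xy,z0=.025,a=A):
    q=quat(a); env.move_to([*xy,UP],q); env.move_linear([*xy,z0+H],q,velocity=.15)
    env.grip(.03,45); s=monitor.read_state(); print("gap",s["finger_gap"],"t",s["time"])
    env.move_linear([*xy,UP],q,velocity=.2); print("gap up",monitor.read_state()["finger_gap"])
def place(xy,z0=.025,a=A):
    q=quat(a); env.move_to([*xy,UP],q); env.move_linear([*xy,z0+H+.006],q,velocity=.15)
    print("touch",env.move_linear([*xy,z0+H-.003],q,velocity=.02,force_limit=4), monitor.read_state()["tcp_pos"]-[0,0,H])
    env.grip(.085); env.move_linear([*xy,UP],q,velocity=.2); print("t",monitor.read_state()["time"])
E
python3 - <<'E'
from h import *
n=np.cos(np.radians(12))*np.array([0,0,1])+np.sin(np.radians(12))*EX
a=A+YAW; ql=quat(a,n)
T=LANE-.088*EX+[0,0,.055+.2126*.088]
for nm,p,q in [("pick",[.462,-.1345,.043],quat(A)),("up",[.462,-.1345,UP],quat(A)),("lane",T+n*H,ql),("laneup",T+n*H+[0,0,.12],ql)]+[(str(k),[*k,.043],quat(A)) for k in [(.632,.138),(.472,.127),(.614,-.139)]]:
    s=env.ik(p,q); print(nm,None if s is None else s.round(2))
    assert s is not None
pick((.462,-.1345))
p=T+n*(H+.006)
env.move_to(p+[0,0,.12],ql); env.move_linear(p,ql)
print("touch",env.move_linear(T+n*(H-.003),ql,velocity=.02,force_limit=4),n@(monitor.read_state()["tcp_pos"]-T)-H)
env.grip(.085); env.hold(1.0); print(monitor.read_state()["time"])
im,_=viewer.get_image("side"); cv2.imwrite("pics/s1.png",cv2.resize(im[60:240,120:360],None,fx=3,fy=3)[:,:,::-1])
env.move_linear(T+n*(H+.12),ql,velocity=.2)
print(monitor.read_state()["time"])
E
```

```text
pick [ 0.65  0.52 -0.5   2.09  0.42  0.63 -1.71]
up [ 0.84  0.24 -0.7   1.97  0.18  0.99 -1.51]
lane [-0.05  0.68 -0.84  1.85  0.42  1.02 -2.51]
laneup [-0.51  0.37 -0.21  1.78 -0.04  1.17 -2.13]
(0.632, 0.138) [ 0.18  0.77 -0.62  1.67  0.56  0.88 -2.24]
(0.472, 0.127) [ 0.25  0.58 -0.7   2.07  0.59  0.69 -2.4 ]
(0.614, -0.139) [ 0.5   0.7  -0.45  1.72  0.4   0.8  -1.7 ]
gap 0.05097549469579706 t 4.6417
gap up 0.051042774405828426
touch True 0.002474633853293773
10.0917
10.8833
```

View pics/s1.png

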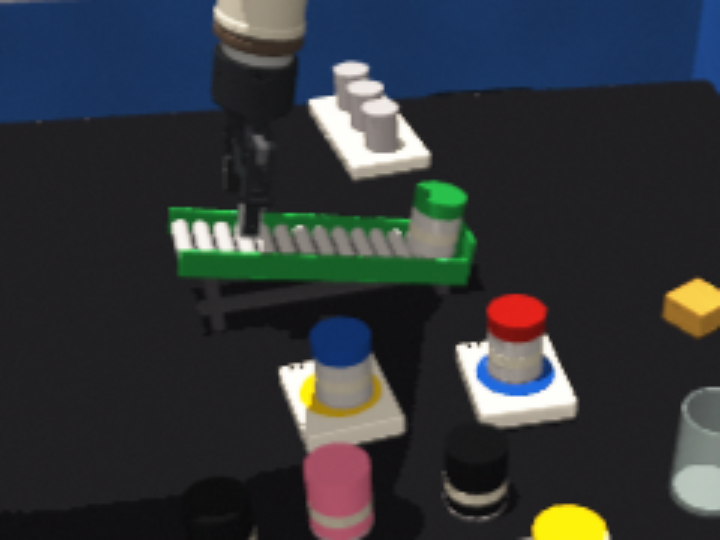

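The picture shows the green tin leaning against the stop at crop (437,220), with the gripper clear of it at (250,200). Next I put the red tin on the parking rest, then check both.

```bash
python3 - <<'E'
from h import *
pick((.6316,.1386)); place((.4674,-.134))
env.move_to([.472,.127,UP],quat(A))
im,P,ok=cloud("top"); cv2.imwrite("pics/t2.png",im[:,:,::-1])
print("red",lid(im,P,ok,"red")); print("yellow",lid(im,P,ok,"yellow"))
im,P,ok=cloud("side")
for c in HUE: print("side",c,lid(im,P,ok,c))
for r in spotter.spot_point("side","green_tin")[:6]:
    d=np.array(r["position"])-LANE; print(np.round([d@EX,d@EY,d[2]],3),r["confidence"])
print(monitor.read_state()["time"])
E
```

```text
gap 0.051337365765174926 t 13.725
gap up 0.05119476431734143
touch True [ 0.46799473 -0.13447054  0.02604885]
t 19.0833
red (array([ 4.681e-01, -1.353e-01,  8.960e-02,  4.681e-01, -1.363e-01,
        2.690e-02,  6.080e+02]), array([346., 258.]))
yellow (array([ 6.144e-01, -1.394e-01,  9.000e-02,  6.143e-01, -1.396e-01,
        2.620e-02,  5.730e+02]), array([349., 181.]))
side red (array([ 4.690e-01, -1.380e-01,  8.940e-02,  4.705e-01, -1.357e-01,
        2.770e-02,  3.980e+02]), array([243., 244.]))
side blue (array([1.2892e+00, 3.3120e-01, 9.0000e-02, 1.2893e+00, 8.9250e-01,
       9.6560e-01, 1.0210e+03]), array([466., 106.]))
side yellow (array([ 6.146e-01, -1.407e-01,  8.930e-02,  6.142e-01, -1.398e-01,
        2.730e-02,  3.440e+02]), array([310., 237.]))
side green (array([5.985e-01, 3.367e-01, 9.240e-02, 5.943e-01, 3.511e-01, 2.920e-02,
       1.240e+02]), array([267., 127.]))
[-0.16  -0.355  0.001] 0.81
[0.112 0.    0.034] 0.66
[-0.062 -0.342  0.002] 0.65
[ 0.053 -0.352  0.   ] 0.62
[-0.182 -0.445  0.006] 0.59
20.25
```

View pics/t2.png

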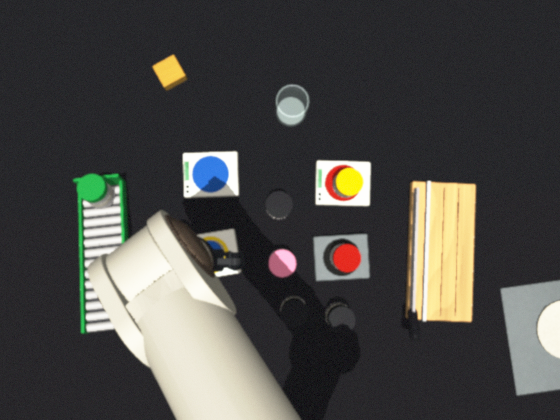

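Red stands on the rest at lid pixel (346,258), within 2 mm of its middle. Green sits at the stop at (92,188), and the blue pan is free at (210,174). Now blue goes to the blue pan, yellow to the yellow pan and red to the red pan.

```bash
python3 - <<'E'
from h import *
def chk(c):
    im,P,ok=cloud("top"); r=lid(im,P,ok,c); print(c,r); return r
pick((.472,.1274)); place((.632,.1344)); env.move_to([.6143,-.1394,UP],quat(A)); r=chk("blue")
assert np.hypot(*(r[0][:2]-[.632,.1344]))<.008
pick((.6143,-.1394)); place((.4682,.131)); env.move_to([.4681,-.1355,UP],quat(A)); r=chk("yellow")
assert np.hypot(*(r[0][:2]-[.4682,.131]))<.008
pick((.4681,-.1355)); place((.6185,-.1357))
env.move_to([.4,-.45,.25],quat(A)); env.hold(.5)
im,P,ok=cloud("top"); cv2.imwrite("pics/t3.png",im[:,:,::-1])
for c in HUE: print(c,lid(im,P,ok,c))
im,P,ok=cloud("side"); cv2.imwrite("pics/s3.png",cv2.resize(im[90:300,150:420],None,fx=2.5,fy=2.5)[:,:,::-1])
print(monitor.read_state()["time"])
E
```

```text
gap 0.05095624799511487 t 22.2417
gap up 0.0511715584460775
touch True [0.63261417 0.13447846 0.02587909]
t 27.0833
blue (array([6.312e-01, 1.321e-01, 8.950e-02, 6.317e-01, 1.323e-01, 2.640e-02,
       5.820e+02]), array([207., 170.]))
gap 0.05117270707861555 t 30.1917
gap up 0.05107274420271269
touch True [0.46890894 0.13097387 0.02588857]
t 35.5167
yellow (array([4.692e-01, 1.291e-01, 8.930e-02, 4.687e-01, 1.290e-01, 2.650e-02,
       6.160e+02]), array([207., 255.]))
gap 0.05143766457536762 t 38.6
gap up 0.051302175968002454
touch True [ 0.61911803 -0.13590331  0.02582526]
t 43.4167
red (array([ 6.184e-01, -1.360e-01,  8.990e-02,  6.187e-01, -1.370e-01,
        2.640e-02,  5.770e+02]), array([348., 179.]))
blue (array([6.313e-01, 1.321e-01, 8.950e-02, 6.318e-01, 1.323e-01, 2.640e-02,
       5.850e+02]), array([207., 170.]))
yellow (array([4.692e-01, 1.290e-01, 8.930e-02, 4.688e-01, 1.290e-01, 2.660e-02,
       6.160e+02]), array([207., 255.]))
green (array([6.026e-01, 3.491e-01, 9.390e-02, 5.939e-01, 3.512e-01, 2.800e-02,
       3.770e+02]), array([ 92., 184.]))
45.45
```

```bash
ls pics
```

```text
crop1.png
s1.png
s3.png
side0.png
t2.png
t3.png
top0.png
```

View pics/s3.png

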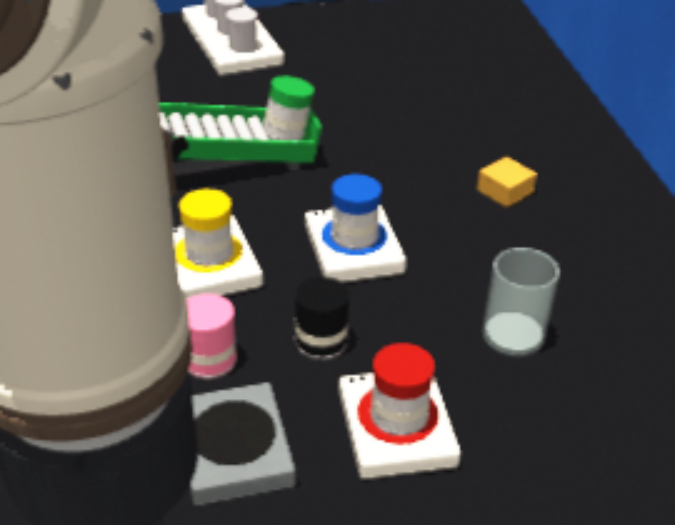

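View pics/t3.png

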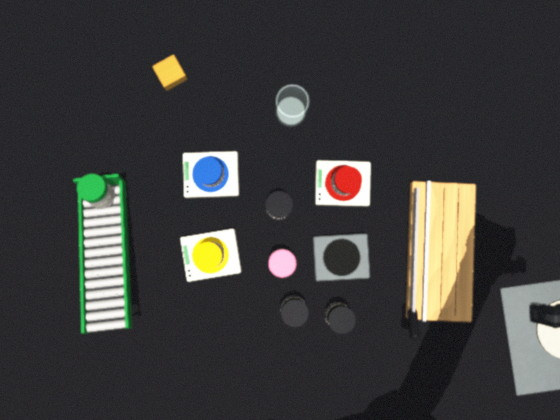

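The pictures show yellow at (209,255), blue at (210,174) and red at (345,183), each upright on its own pan. Green leans on the stop at (92,188), the beaker is where it started, and the arm is clear.

```bash
python3 -c "
from workcell import workorder; print(workorder.hand_in())"
```

```text
the job is handed in; nothing more can be done
None
```

I completed the job and handed it in at about 45 s on the robot's clock; it reports no verdict. I put the green tin in the lane at x = -88 mm and it slid to the stop. Then I parked red on the grey rest, and moved blue, yellow and finally red onto their own pans.

**Tins on pans:** the last top picture puts the lid centres about 0.3 mm (red), 2.4 mm (blue) and 2.2 mm (yellow) from their pan centres, against a limit of 13 mm. All three stand upright and released.

**Parking step:** red's lid was about 1.5 mm from the middle of the rest.

**Green tin:** the pictures show it leaning on the low stop and about centred. One check sits on the edge: the detector gave lane x = 0.112 m, y = 0.000 and z = 0.034, and 0.112 m is the upper limit for x. The detector is only good to about 4 mm and my lane origin to several mm, so I relied on the pictures. My separate estimates of that origin differed by about 10 mm, and I discarded the height-based one.

**Bystanders:** the beaker, look-alikes and other bystanders look unmoved, and the arm was parked clear.

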